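# Row of guest soaps and a hardness check

## Robot

A 6-joint arm with a two-finger parallel gripper is mounted at the origin on the work surface. World frame = base frame: x ahead of the robot, y to its left, z up, the work surface at z = 0. Lengths are in m, angles in rad, forces in N, time in s.
With the tool pointing down it reaches from about 0.25 to 0.725 m from the base axis. Payload 4 kg.
Tool frame: the origin (TCP) lies midway between the tips of the shut fingers; the grasp point (between the pads) lies 19 mm behind it; z points along the fingers, y is the line along which they close (so a half turn about z gives the same grasp; the last joint's range is limited). The gripper opens to 85 mm and grips with 20 to 120 N. Pads are 22 mm wide; open, the fingers measure 114 mm over their backs; the gripper's body (76 mm by 85 mm) begins 54 mm behind the grasp point. The pads swing forward as they close: fully open they stand 13 mm farther back than shut.
Start: joints at [-1.185, 0.241, 0.005, 1.335, 0, 1.571], TCP at [0.188, -0.463, 0.231] pointing down, gripper open.
Joint ranges: [-2.72, 2.72], [-1.05, 1.87], [-1.09, 1.28], [-1.99, 2.15], [-1.42, 1.44], [-3.14, 3.14]. Speed limits (rad/s): [2.79, 2.79, 3.14, 3.14, 3.14, 3.14].

## Interface

Orientations are given as a unit quaternion [x, y, z, w].
In Python, from workcell import get_obs, imaging, workorder gives the robot as it stands.
- The arm moves only by the tool shift_gripper, called after "Request:" by a JSON object that holds its "api" and its "payload", one argument or row to a line. Schema: {"type":"object","properties":{"increments":{"type":"object","properties":{"deltas":{"type":"array","items":{"type":"array","items":{"type":"number"},"minItems":7,"maxItems":7},"minItems":1,"maxItems":10}},"additionalProperties":false,"required":["deltas"]},"only":{"type":"string"},"quiet":{"type":"boolean"},"lines":{"type":"string"}},"required":["increments"],"additionalProperties":false}. increments is an object whose key "deltas" holds a list of rows, 1 to 10 of them, each of 7 numbers: a rotation vector rx, ry, rz in fractions of the full range, 1 being pi rad, then dx, dy, dz in a scale on which 1.0 is 1 m, then the finger opening in m; each row is the pose to reach, as a shift and turn from the pose commanded when the call began, along the tool's axes at that moment; what a row does not reach only later rows make up. A row lasts 1/8 s, in which the tool goes at most 0.0625 m and 0.188 rad, less where a joint would pass 70% of its speed; a pose out of reach is approached as far as the arm can. The fingers move at their own pace and stop on an object; the grip force is fixed at half the most. Time passes only in rows, so rows that do not move let the fingers close. The tool returns the time, the measured TCP pose, the force, the opening and the grip force at its end. only (a regular expression) keeps the lines of the reply that match it, lines (a string "A,B") keeps lines A to B, and quiet returns only ok. Shift and turn numbers lie between -1 and 1, and a call with a number outside is refused. Input that does not fit is refused with a message, and nothing moves.
- get_obs(): the state, without advancing time (a new reading comes with each control period).
- imaging.camera(name): name is "scene" or "top"; returns (picture, depth): 400x640x3 uint8, red, green, blue; 400x640 float32, m along the optical axis (not along the pixel's ray), 0 where there is no reading.
- imaging.calibration(name): a dict with "mtx" (3x3 intrinsics, pixels), "R" (3x3) and "t" (3): a world point X has camera coordinates R X + t. Camera axes: x right, y down, z forward; pixel columns grow to the right and rows downward; lengths in m; the calibration is good to about 2 mm. A picture is of the moment at which its call begins. calibration takes no time and is no camera call.
- workorder.job_done(): hands the job in; it is judged then, once.
The state is a dict: "clock": time; "joint_pos": joint angles; "joint_vel": joint speeds; "tau": joint torques, N m; "eef_pos": TCP position; "tool_rot": TCP orientation; "ft_force": force on the tool from outside, world axes, zero at the start; "ft_torque": the same for the moment, N m; "grip_width": finger opening in m; "grasp_force": force on a finger pad.
Only numpy, scipy, OpenCV 4.12 (cv2) and the standard library are available. Lean on these libraries where they do the work, as an engineer would, in place of code of your own. Each camera call takes 0.05 s, during which the arm holds its last target. There are 200 camera calls.

## Task

Complete the neat row of handmade guest soaps in the steel tray: set the soap with the blue dot flat in the middle bay and the plain loose soap flat in the empty end bay, both lengthwise along the row like the soap already there. Then take the yellow spring gauge from its leaning holder and check the dotted soap in the tray: hold the gauge upright with its tip on the blue dot, pressed lightly so that the spring tip is about half way in, and finish while still holding it there. Leave the bottle, comb, ring dish, nail brush and the soap already in the tray where they are.

Things in the scene. Friction and masses are not known exactly. Their poses are not given: they have to be found in the camera images.
- tray: Fixed steel soap tray, 112 (x) by 246 (y) mm, rim 10 mm high, on the granite (top at world z = 20 mm). Origin at the centre of its underside; y runs along the row of three bays. Soaps lie on drain ridges, tops 6 mm above the underside. Two dark cross bars (4 mm thick, 8.5 mm high, at y = -39 and 39 mm) part the bays, each 74 mm long, 104 mm wide
- bay_mid (a point): Centre of the middle bay, at the tops of the ridges: where the underside centre of the soap with the blue dot belongs. Axes as the tray's
- bay_left (a point): Centre of the empty end bay (78 mm along the tray's +y from the middle), at the tops of the ridges: where the underside centre of the plain loose soap belongs
- bay_right (a point): Centre of the other end bay (78 mm along the tray's -y), where soap_set already lies
- soap_dot: Loose soap with a blue dot on its top, lying on the granite to the left of the tray. Bar 40 (x) by 56 (y) by 26 mm (z), cream, about 60 g; origin at the centre of its underside, z up, y along its length.
- dot (a point): Centre of the blue dot (16 mm across) on the top of soap_dot, 10 mm from the soap's centre along its +y, 26 mm above its underside
- soap_plain: Loose plain soap without a dot, lying on the granite to the left of the tray. Bar 40 (x) by 56 (y) by 26 mm (z), cream, about 60 g; origin at the centre of its underside, z up, y along its length.
- soap_set: Plain soap that already lies in the end bay; stays. Bar 40 (x) by 56 (y) by 26 mm (z), cream, about 60 g; origin at the centre of its underside, z up, y along its length.
- gauge: Yellow square barrel 26 x 26 x 100 mm, black top, 100 g; a steel plunger 10 mm across sticks out 26 mm below. Origin: centre of the barrel's lower end; z along the barrel to its top. Starts in the holder leaning about 23 degrees, top towards the holder's -x; its lower 30 mm sit in the pocket (1.5 mm play), drawn out along its own z; the upper 70 mm are free to grip on facing sides
- gauge_tip (a point): End of the gauge's plunger, on the gauge's axis; 26 mm below the barrel's end when not pressed
- plunger (a joint): How far the plunger is pressed into the barrel, m: 0 out, 0.016 fully in. Spring: about 1.2 N to start moving, 0.3 N more for each mm, 3.6 N half way (0.008), 6 N fully in
- holder: Fixed dark grey holder on a black base 95 (x) by 70 (y) by 10 mm. Origin at the centre of the base's underside. Square pocket, 37 mm wide outside, its axis tipped 20 degrees (0.35 rad) from vertical towards -x; pocket floor centre 45 mm above the origin, walls 30 mm beyond that along the axis
- pump_bottle: Red pump bottle, 64 mm across, 158 mm high; leave alone. Origin at the centre of its underside
- comb: Brown wide-tooth comb lying flat, 43 by 150 (y) by 6 mm; leave alone
- ring_dish: White ceramic ring dish, 80 mm across, 22 mm high; leave alone
- nail_brush: Blue nail brush, 38 by 88 (y) mm, 49 mm high with its handle; leave alone
There are look-alikes about, which are no part of the job. Leave any pink or purple look-alike of the soap_plain alone.

How it is judged:
On the way, in this order (a step that is already met when the one before it is completed fails the run):
1. all three soaps lie flat in the row in their bays, dotted one in the middle, let go (distance between soap_dot and bay_mid below 0.01 m and angle between the y axis of each of soap_dot, soap_plain, soap_set and the y axis of tray, either way round below 0.16 rad and angle between each of soap_dot, soap_plain, soap_set's own z axis and vertical below 0.08 rad and distance between soap_plain and bay_left below 0.01 m and distance between soap_set and bay_right below 0.01 m and linear speed of each of soap_dot, soap_plain below 0.02 m/s and contact force between the fingers and soap_dot below 0.05 N and contact force between the fingers and soap_plain below 0.05 N and contact force between the fingers and soap_set below 0.05 N), for 0.2 s.
2. the gauge, held in the gripper, is pressed upright and lightly on the blue dot (horizontal distance between gauge_tip and dot below 0.008 m and angle between gauge's own z axis and vertical below 0.12 rad and value of joint plunger between 0.004 and 0.012 m and contact force between gauge and soap_dot between 1.5 and 6.5 N and contact force between the fingers and gauge above 1 N and contact force between gauge and holder below 0.05 N and contact force between gauge and tray below 0.05 N), for 0.3 s.
At the end, for the whole second after the job is handed in: Each soap within 10 mm of its bay centre, flat (0.08 rad), along the row (0.16 rad), still, let go; the gauge held by the fingers alone, clear of holder and tray, upright within 0.12 rad, tip within 8 mm of the dot's centre, plunger in 4 to 12 mm, 1.5 to 6.5 N on the soap (all of step 1 and all of step 2 and linear speed of gauge below 0.02 m/s); the arm keeps its last pose, push and grip.
It fails at once if bottle, comb, ring dish or nail brush moved by more than 20 mm (distance of any of pump_bottle, comb, ring_dish, nail_brush from where it was at the start of the episode above 0.02 m).
It fails at once if soap already in the tray moved by more than 15 mm (distance of soap_set from where it was at the start of the episode above 0.015 m).
It fails at once if gauge pressed on the dotted soap with more than 15 N (contact force between gauge and soap_dot above 15 N).
It also fails if it takes over 61 s, if anything falls off the work surface, if the arm or the gripper's body presses on something with over 40 N, if the wrist force passes 120 N, or if a joint passes its speed limit or range.

## Working session

There is one attempt and no reset: what is moved stays moved. The work goes in short steps, Python scripts to look and compute and a tool call to move; the robot and the scene stay as the last step left them, time stands still between calls to the robot, and variables do not carry over. Pictures are saved under pics/ and viewed, at most 10 in all, crops included, and the job is handed in when it is done.

```bash
mkdir -p pics; ls
```

Run:
```python
from workcell import get_obs, imaging
import cv2,numpy as np
for n in("scene","top"):
    p,d=imaging.camera(n); cv2.imwrite(f"pics/{n}0.png",p[:,:,::-1]); np.savez(f"{n}0.npz",p=p,d=d)
    print(n,{k:np.round(v,4).tolist() for k,v in imaging.calibration(n).items()})
o=get_obs();print({k:np.round(v,4).tolist() for k,v in o.items()})
```

```text
pics
scene {'mtx': [[427.8842, 0.0, 313.8516], [0.0, 427.8842, 202.0463], [0.0, 0.0, 1.0]], 'R': [[-0.4014, 0.9159, 0.0019], [0.6811, 0.2999, -0.6679], [-0.6123, -0.2668, -0.7442]], 't': [0.062, -0.3298, 1.7667]}
top {'mtx': [[496.5863, 0.0, 326.5698], [0.0, 496.5863, 199.6144], [0.0, 0.0, 1.0]], 'R': [[-0.0233, -0.9997, -0.0018], [-0.9986, 0.0233, -0.0474], [0.0474, 0.0007, -0.9989]], 't': [0.1333, 0.4871, 1.4945]}
{'clock': 0.1, 'joint_pos': [-1.185, 0.2413, 0.0039, 1.3352, -0.0, 1.5708], 'joint_vel': [-0.0002, -0.002, 0.0048, 0.0008, -0.0003, -0.0003], 'tau': [0.0008, -37.3139, 25.301, 0.0108, 0.0001, -0.0], 'eef_pos': [0.1879, -0.4628, 0.2305], 'tool_rot': [0.9815, 0.1917, -0.0002, -0.0009], 'ft_force': [-0.2369, -0.3489, 0.1566], 'ft_torque': [-0.0389, -0.0183, 0.0005], 'grasp_force': 0.0, 'grip_width': 0.0857}
```

View pics/top0.png

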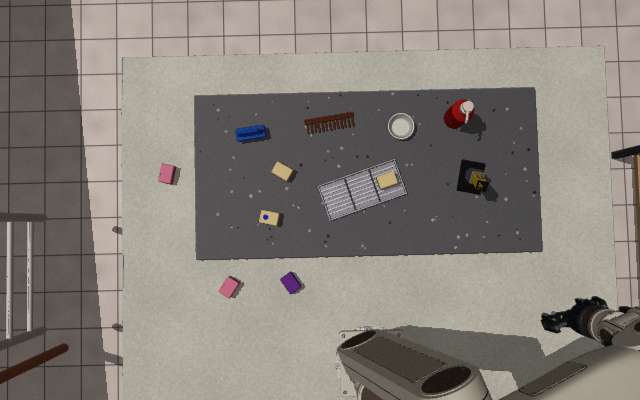

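View pics/scene0.png

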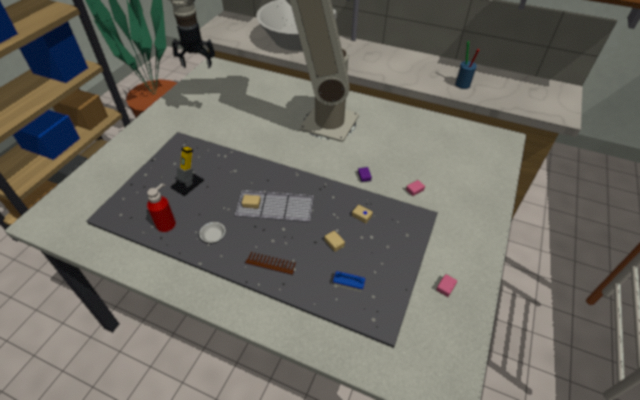

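The top image shows these candidates: the dotted cream soap at (269,218), the plain cream soap at (283,172), and soap_set already in the tray at (388,180). The look-alikes are pink at (167,173) and (230,287), and purple at (291,283). I choose cream with the blue dot and cream loose. The holder with the yellow gauge is at about (475,178), and the tray centre is at about (363,190). I'll check this in one close crop.

Create h.py:
```python
import numpy as np, cv2
from workcell import get_obs, imaging
from scipy.spatial.transform import Rotation as Rn
def world(n,d):
    c=imaging.calibration(n);K,R,t=[np.array(c[k]) for k in("mtx","R","t")]
    v,u=np.mgrid[:d.shape[0],:d.shape[1]]
    P=np.stack([(u-K[0,2])/K[0,0]*d,(v-K[1,2])/K[1,1]*d,d],-1)
    return (P-t)@R
def atz(n,u,v,z):
    c=imaging.calibration(n);K,R,t=[np.array(c[k]) for k in("mtx","R","t")]
    r=R.T@np.array([(u-K[0,2])/K[0,0],(v-K[1,2])/K[1,1],1]);o=-R.T@t
    return o+r*(z-o[2])/r[2]
def pix(n,X):
    c=imaging.calibration(n);K,R,t=[np.array(c[k]) for k in("mtx","R","t")]
    q=K@(R@np.array(X)+t); return q[:2]/q[2]
def togo(target,Rt=None):
    "shift and rotvec in tool axes from measured pose"
    o=get_obs();R0=Rn.from_quat(o["tool_rot"])
    s=R0.inv().apply(np.array(target)-o["eef_pos"])
    r=(R0.inv()*Rt).as_rotvec() if Rt is not None else np.zeros(3)
    return np.round(r,4),np.round(s,4)
def down(yaw):
    "tool z down, tool y (closing) along world heading yaw"
    y=np.array([np.cos(yaw),np.sin(yaw),0]);z=np.array([0,0,-1.]);return Rn.from_matrix(np.stack([np.cross(y,z),y,z],1))
```

Run:
```python
from h import *
f=np.load("top0.npz");p,d=f["p"],f["d"]
c=cv2.resize(p[85:265,225:515],None,fx=2.75,fy=2.75,interpolation=cv2.INTER_CUBIC);cv2.imwrite("pics/crop.png",c[:,:,::-1])
f2=np.load("scene0.npz")
W=world("top",d);hsv=cv2.cvtColor(p,cv2.COLOR_RGB2HSV)
print("granite z",np.median(W[230:250,330:400,2]))
for nm,(u,v) in dict(dot=(269,218),plain=(283,172),set=(388,180)).items():
    S=np.zeros(d.shape,bool);S[v-16:v+17,u-16:u+17]=1
    z=W[...,2]; S&=z>(0.045 if nm=="set" else 0.036)
    Q=W[S]; n,l,st,ce=cv2.connectedComponentsWithStats(S.astype(np.uint8))
    r=cv2.minAreaRect((Q[:,:2]*1000).astype(np.float32))
    ev=np.linalg.eigh(np.cov(Q[:,:2].T))
    print(nm,S.sum(),"n",n,Q.mean(0).round(4),np.median(Q[:,2]).round(4),"rect",np.round(r[0],1),np.round(r[1],1),round(r[2],1),"major",np.degrees(np.arctan2(ev[1][1,1],ev[1][0,1])).round(1), "std",np.sqrt(ev[0]).round(4))
y=(hsv[...,0]>18)&(hsv[...,0]<35)&(hsv[...,1]>140)
y[:,:440]=0
v,u=np.nonzero(y);print("yellow",u.min(),u.max(),v.min(),v.max(),len(u))
for z0,z1 in((.09,.12),(.12,.14),(.14,.16),(.16,.175),(.175,.22)):
    S=np.zeros(d.shape,bool);S[155:200,450:495]=1;S&=(W[...,2]>z0)&(W[...,2]<z1)
    print(z0,S.sum(),W[S].mean(0).round(4) if S.any() else 0)
```

```text
granite z 0.0213194210530103
dot 260 n 8 [0.4392 0.2898 0.0865] 0.0469 rect [424.  223.6] [203.   39.5] 77.4 major 82.4 std [0.0113 0.0325]
plain 264 n 9 [0.5734 0.2499 0.0856] 0.0465 rect [517.4 189.7] [236.   48.6] 46.5 major -138.2 std [0.012  0.0369]
set 260 n 6 [ 0.5415 -0.0538  0.0756] 0.0533 rect [498.4  24.7] [ 46.3 245.5] 29.0 major 122.6 std [0.0119 0.0311]
yellow 445 576 173 377 142
0.09 96 [ 0.5461 -0.3053  0.1011]
0.12 39 [ 0.5316 -0.3016  0.1301]
0.14 91 [ 0.5128 -0.3027  0.1538]
0.16 41 [ 0.5159 -0.3041  0.1625]
0.175 0 0
```

View pics/crop.png

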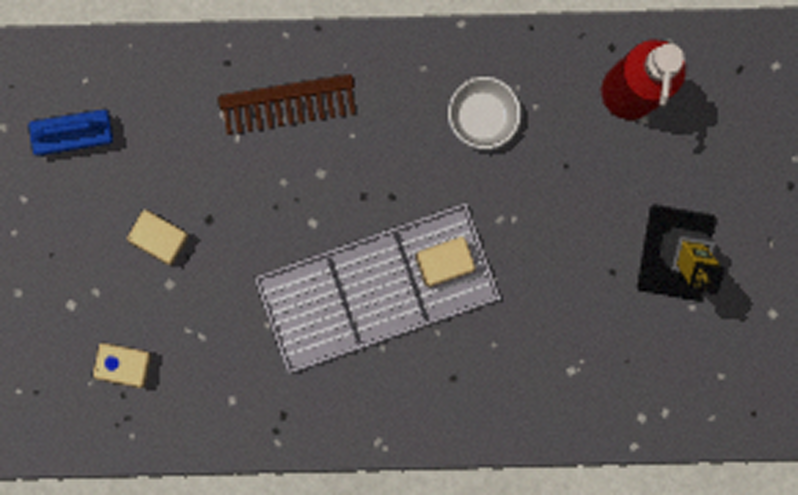

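The crop confirms the choice: the dotted soap is at crop (121,365) with its dot at (111,363), the plain cream soap is at (158,236), and both are cream. The tray corners are at (258,277), (467,206), (500,298) and (291,371). The gauge's black top is at (705,275), leaning to the lower right.

Run:
```python
from h import *
f=np.load("top0.npz");p,d=f["p"],f["d"];W=world("top",d);ok=d>0
hsv=cv2.cvtColor(p,cv2.COLOR_RGB2HSV)
for nm,(u,v),zt in(("dot",(269,218),.046),("plain",(283,172),.046),("set",(388,180),.052)):
    S=np.zeros(d.shape,np.uint8);S[v-15:v+16,u-15:u+16]=1
    B=((hsv[...,0]>12)&(hsv[...,0]<40)&(hsv[...,1]>60)&(hsv[...,2]>110)|(hsv[...,0]>100)&(hsv[...,1]>150)).astype(np.uint8)*S
    B=cv2.morphologyEx(B,cv2.MORPH_CLOSE,np.ones((3,3),np.uint8))
    vv,uu=np.nonzero(B);Q=np.array([atz("top",a,b,zt)[:2] for a,b in zip(uu,vv)])
    w,e=np.linalg.eigh(np.cov(Q.T));print(nm,len(Q),Q.mean(0).round(4),"axis deg",(np.degrees(np.arctan2(e[1,1],e[0,1]))%180).round(1),"len",np.sqrt(12*w).round(4))
C=[atz("top",225+a/2.75-.3,85+b/2.75-.3,.030) for a,b in((258,277),(467,206),(500,298),(291,371))]
C=np.array(C);print("corners",C.round(4).tolist(),"c",C.mean(0).round(4))
y=(C[0]+C[3]-C[1]-C[2])[:2];print("tray y deg",np.degrees(np.arctan2(y[1],y[0])),"len",np.linalg.norm(y)/2, "w",np.linalg.norm(C[0]-C[3]),np.linalg.norm(C[1]-C[2]))
print("dot",atz("top",225+111/2.75-.3,85+363/2.75-.3,.046).round(4))
z=W[...,2]
# holder base: black, z~.03
Bk=(hsv[...,2]<35).astype(np.uint8);Bk[:,:450]=0;Bk[:,495:]=0;Bk[:155]=0;Bk[198:]=0
S=(Bk>0)&ok&(z<.036)&(z>.025);print("base z",z[S].mean(),S.sum())
for a,b in((652,205),(716,215),(690,297),(639,288)): print(atz("top",225+a/2.75-.3,85+b/2.75-.3,.030).round(4))
# gauge side points
for n,(a0,a1,b0,b1) in dict(top=(150,200,450,500),scene=(140,200,165,210)).items():
    g=np.load(n+"0.npz");W2=world(n,g["d"]);h2=cv2.cvtColor(g["p"],cv2.COLOR_RGB2HSV)
    S=np.zeros(g["d"].shape,bool);S[a0:a1,b0:b1]=1;S&=(g["d"]>0)
    Y=S&(h2[...,0]>15)&(h2[...,0]<38)&(h2[...,1]>120)&(h2[...,2]>50)
    vv,uu=np.nonzero(Y);print(n)
    o=np.argsort(W2[Y][:,2])
    for k in o[::max(1,len(o)//25)]: print(uu[k],vv[k],W2[Y][k].round(3).tolist(),p[vv[k],uu[k]].tolist() if n=="top" else "")
    Z=S&(W2[...,2]>.155);print("top pts",W2[Z].mean(0).round(4),Z.sum(),W2[Z].min(0).round(3),W2[Z].max(0).round(3))
```

```text
dot 241 [0.4402 0.2952] axis deg 79.8 len [0.0387 0.0544]
plain 240 [0.5778 0.254 ] axis deg 58.6 len [0.039  0.0548]
set 241 [ 0.5436 -0.0572] axis deg 105.9 len [0.0382 0.0552]
corners [[0.5323, 0.1451, 0.03], [0.6048, -0.0851, 0.03], [0.5032, -0.1181, 0.03], [0.429, 0.1115, 0.03]] c [0.5173 0.0134 0.03  ]
tray y deg 107.68555117609762 len 0.2413077486014632 w 0.10860071060382274 0.10677603444523355
dot [0.442  0.3051 0.046 ]
base z 0.030995510523905253 418
[ 0.6011 -0.2873  0.03  ]
[ 0.5885 -0.3568  0.03  ]
[ 0.4995 -0.325   0.03  ]
[ 0.5106 -0.2698  0.03  ]
top
485 179 [0.541, -0.359, 0.017] [72, 59, 26]
471 180 [0.533, -0.296, 0.089] [97, 79, 33]
481 174 [0.55, -0.324, 0.092] [60, 53, 31]
472 176 [0.544, -0.297, 0.095] [97, 80, 36]
473 174 [0.55, -0.299, 0.097] [100, 79, 18]
473 173 [0.552, -0.299, 0.1] [127, 103, 36]
472 180 [0.532, -0.295, 0.101] [100, 79, 15]
475 174 [0.549, -0.303, 0.105] [117, 92, 19]
473 180 [0.532, -0.296, 0.107] [102, 78, 12]
479 175 [0.545, -0.313, 0.108] [111, 93, 27]
474 175 [0.545, -0.298, 0.111] [110, 86, 16]
474 178 [0.537, -0.296, 0.115] [104, 81,
[... 1043 characters left out ...]
 -0.311, 0.109] 
188 163 [0.532, -0.296, 0.112] 
182 164 [0.546, -0.309, 0.115] 
190 161 [0.525, -0.291, 0.117] 
186 162 [0.539, -0.296, 0.123] 
190 158 [0.52, -0.292, 0.126] 
189 157 [0.521, -0.295, 0.13] 
188 158 [0.53, -0.292, 0.134] 
181 157 [0.536, -0.315, 0.136] 
185 157 [0.534, -0.3, 0.139] 
187 156 [0.529, -0.295, 0.142] 
189 154 [0.52, -0.292, 0.144] 
187 154 [0.525, -0.296, 0.147] 
186 154 [0.528, -0.297, 0.149] 
182 151 [0.524, -0.315, 0.152] 
190 148 [0.502, -0.298, 0.153] 
190 150 [0.511, -0.292, 0.155] 
184 149 [0.518, -0.31, 0.157] 
185 148 [0.513, -0.309, 0.159] 
183 149 [0.527, -0.305, 0.167] 
top pts [ 0.521  -0.304   0.1588] 36 [ 0.503 -0.32   0.155] [ 0.531 -0.288  0.167]
```

Run:
```python
from h import *
print(togo((.4402,.2952,.13),down(np.radians(-10.2))))
print(togo((.4402,.2952,.13),down(np.radians(-10.2+180))))
```

```text
(array([-1.700e-03, -9.000e-04, -1.007e+00]), array([ 0.5189, -0.6072,  0.1016]))
(array([-1.1000e-03,  2.0000e-03,  2.1346e+00]), array([ 0.5189, -0.6072,  0.1016]))
```

Units first: turns go in shares of pi rad. So -1.007 rad / 3.1416 = -0.3205.

Request:
{"api": "shift_gripper", "payload": {
  "increments": {"deltas": [[0,0,-0.3205,0.519,-0.607,0.102,0.085],[0,0,-0.3205,0.519,-0.607,0.102,0.085],[0,0,-0.3205,0.519,-0.607,0.102,0.085],[0,0,-0.3205,0.519,-0.607,0.102,0.085],[0,0,-0.3205,0.519,-0.607,0.102,0.085],[0,0,-0.3205,0.519,-0.607,0.102,0.085],[0,0,-0.3205,0.519,-0.607,0.102,0.085],[0,0,-0.3205,0.519,-0.607,0.102,0.085],[0,0,-0.3205,0.519,-0.607,0.102,0.085],[0,0,-0.3205,0.519,-0.607,0.102,0.085]]}
}}

```text
clock: 1.35
eef_pos: [0.3843, 0.1271, 0.1518]
tool_rot: [0.767, 0.642, 0.0, 0.0]
ft_force: [1.4, -0.1, 1.1]
grip_width: 0.0846
grasp_force: 0.0
```

Run:
```python
from h import *
print(togo((.4402,.2952,.13),down(np.radians(-10.2))))
```

```text
(array([0.0006, 0.0002, 0.0007]), array([0.1754, 0.0254, 0.0218]))
```

Request:
{"api": "shift_gripper", "payload": {
  "increments": {"deltas": [[0,0,0,0.175,0.025,0.022,0.085],[0,0,0,0.175,0.025,0.022,0.085],[0,0,0,0.175,0.025,0.022,0.085],[0,0,0,0.175,0.025,0.022,0.085]]}
}}

```text
clock: 1.85
eef_pos: [0.4398, 0.2958, 0.1284]
tool_rot: [0.766, 0.643, -0.001, -0.0]
ft_force: [-0.6, -0.4, -0.3]
grip_width: 0.0845
grasp_force: 0.0
```

Run:
```python
from h import *
print(togo((.4402,.2952,.024),down(np.radians(-10.2))))
p,d=imaging.camera("top");cv2.imwrite("pics/t1.png",cv2.resize(p[150:270,200:360],None,fx=4,fy=4)[:,:,::-1])
```

```text
(array([-0.0011,  0.0005,  0.0043]), array([-0.0004,  0.0006,  0.1044]))
```

View pics/t1.png

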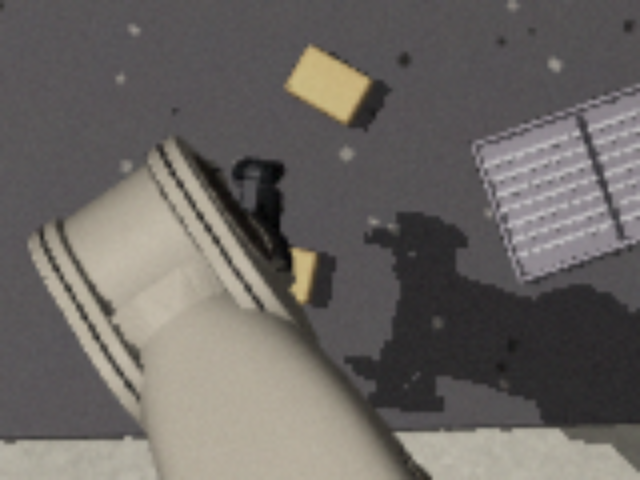

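The arm hides most of the dotted soap. The upper finger is at crop (258,180) and the soap's right end at (305,275), so the fingers straddle it along image-vertical as intended. I'll descend and close.

Request:
{"api": "shift_gripper", "payload": {
  "increments": {"deltas": [[0,0,0,0,0,0.06,0.085],[0,0,0,0,0,0.09,0.085],[0,0,0,0,0,0.105,0.085],[0,0,0,0,0,0.105,0.02],[0,0,0,0,0,0.105,0.02],[0,0,0,0,0,0.105,0.02],[0,0,0,0,0,0.105,0.02],[0,0,0,0,0,0.105,0.02]]}
}}

```text
clock: 2.9
eef_pos: [0.4413, 0.2936, 0.0272]
tool_rot: [0.767, 0.641, 0.002, 0.0]
ft_force: [-0.6, 0.0, 6.8]
grip_width: 0.0387
grasp_force: 60.4
```

Request:
{"api": "shift_gripper", "payload": {
  "increments": {"deltas": [[0,0,0,0,0,-0.03,0.02],[0,0,0,0,0,-0.08,0.02],[0,0,0,0,0,-0.09,0.02]]}
}}

```text
clock: 3.28
eef_pos: [0.442, 0.2943, 0.1193]
tool_rot: [0.767, 0.642, 0.004, 0.0]
ft_force: [-0.6, 0.5, -1.1]
grip_width: 0.0388
grasp_force: 59.9
```

Run:
```python
from h import *
print(togo((.5173,.0134,.10),down(np.radians(17.7))))
```

```text
(array([ 0.0069, -0.004 , -0.4867]), array([-0.2633,  0.1237,  0.0185]))
```

Converted, 0.007 rad / 3.1416 = 0.0022.

Request:
{"api": "shift_gripper", "payload": {
  "increments": {"deltas": [[0.0022,-0.0013,-0.155,-0.263,0.124,0.02,0.02],[0.0022,-0.0013,-0.155,-0.263,0.124,0.02,0.02],[0.0022,-0.0013,-0.155,-0.263,0.124,0.02,0.02],[0.0022,-0.0013,-0.155,-0.263,0.124,0.02,0.02],[0.0022,-0.0013,-0.155,-0.263,0.124,0.02,0.02],[0.0022,-0.0013,-0.155,-0.263,0.124,0.02,0.02],[0.0022,-0.0013,-0.155,-0.263,0.124,0.02,0.02]]}
}}

```text
clock: 4.15
eef_pos: [0.5146, 0.012, 0.0947]
tool_rot: [0.59, 0.807, -0.004, -0.002]
ft_force: [-0.4, 0.9, -0.6]
grip_width: 0.0389
grasp_force: 59.9
```

Run:
```python
from h import *
print(togo((.5177,.0122,.0345),down(np.radians(17.7))))
```

```text
(array([-0.0087,  0.0013, -0.0006]), array([-0.0007,  0.0035,  0.0601]))
```

Request:
{"api": "shift_gripper", "payload": {
  "increments": {"deltas": [[0,0,0,0,0.002,0.03,0.02],[0,0,0,0,0.002,0.045,0.02],[0,0,0,0,0.002,0.045,0.02],[0,0,0,0,0.002,0.045,0.02]]}
}}

```text
clock: 4.65
eef_pos: [0.5172, 0.013, 0.0507]
tool_rot: [0.589, 0.808, -0.003, -0.001]
ft_force: [0.5, -0.2, -0.9]
grip_width: 0.0388
grasp_force: 59.9
```

Run:
```python
from h import *
print(togo((.5177,.0122,.0335),down(np.radians(17.7))))
p,d=imaging.camera("scene");cv2.imwrite("pics/s1.png",cv2.resize(p[160:250,210:350],None,fx=5,fy=5,interpolation=cv2.INTER_CUBIC)[:,:,::-1])
```

```text
(array([-0.0069,  0.0023,  0.0012]), array([-0.0009,  0.0004,  0.0172]))
```

View pics/s1.png

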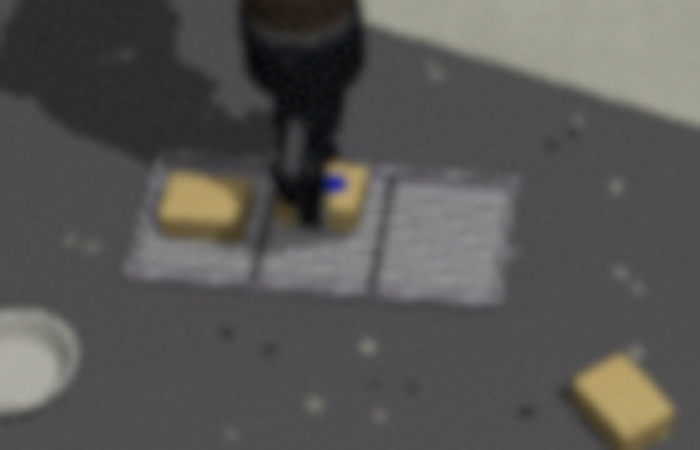

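The scene crop shows the dotted soap held over the middle bay, its dot at (333,184) and still about 17 mm up, parallel to soap_set at (202,203). I'll lower it and release with a small opening to stay clear of the rim.

Converted, -0.006 rad / 3.1416 = -0.0019.

Request:
{"api": "shift_gripper", "payload": {
  "increments": {"deltas": [[-0.0019,0.0006,0,-0.001,0,0.012,0.02],[-0.0019,0.0006,0,-0.001,0,0.0165,0.02],[-0.0019,0.0006,0,-0.001,0,0.0165,0.02],[-0.0019,0.0006,0,-0.001,0,0.0165,0.06],[-0.0019,0.0006,0,-0.001,0,0.0165,0.06],[-0.0019,0.0006,0,-0.001,0,0.0165,0.06],[-0.0019,0.0006,0,-0.001,0,-0.02,0.06],[-0.0019,0.0006,0,-0.001,0,-0.07,0.085],[-0.0019,0.0006,0,-0.001,0,-0.08,0.085]]}
}}

```text
clock: 5.82
eef_pos: [0.5203, 0.0118, 0.1338]
tool_rot: [0.59, 0.807, 0.001, 0.002]
ft_force: [-0.2, -0.8, -0.0]
grip_width: 0.0847
grasp_force: 0.0
```

Run:
```python
from h import *
print(togo((.5778,.2540,.12),down(np.radians(-31.4))))
```

```text
(array([ 5.90e-03, -2.00e-04,  8.57e-01]), array([0.2133, 0.1284, 0.014 ]))
```

Converted, 0.857 rad / 3.1416 = 0.2728.

Request:
{"api": "shift_gripper", "payload": {
  "increments": {"deltas": [[0.0016,0,0.2728,0.213,0.128,0.014,0.085],[0.0016,0,0.2728,0.213,0.128,0.014,0.085],[0.0016,0,0.2728,0.213,0.128,0.014,0.085],[0.0016,0,0.2728,0.213,0.128,0.014,0.085],[0.0016,0,0.2728,0.213,0.128,0.014,0.085],[0.0016,0,0.2728,0.213,0.128,0.014,0.085],[0.0016,0,0.2728,0.213,0.128,0.014,0.085]]}
}}

```text
clock: 6.7
eef_pos: [0.5743, 0.2526, 0.1153]
tool_rot: [0.872, 0.49, -0.004, -0.001]
ft_force: [-0.1, -0.2, -0.4]
grip_width: 0.0848
grasp_force: 0.0
```

Run:
```python
from h import *
print(togo((.5778,.2540,.0265),down(np.radians(-31.4))))
```

```text
(array([-0.006 ,  0.0048,  0.0012]), array([0.0034, 0.0029, 0.0887]))
```

Request:
{"api": "shift_gripper", "payload": {
  "increments": {"deltas": [[0,0,0,0.002,0.001,0.06,0.085],[0,0,0,0.002,0.001,0.089,0.085],[0,0,0,0.002,0.001,0.089,0.085],[0,0,0,0.002,0.001,0.089,0.02],[0,0,0,0.002,0.001,0.089,0.02],[0,0,0,0.002,0.001,0.089,0.02],[0,0,0,0.002,0.001,0.089,0.02],[0,0,0,0.002,0.001,0.089,0.02]]}
}}

```text
clock: 7.7
eef_pos: [0.5777, 0.2554, 0.0293]
tool_rot: [0.872, 0.489, -0.001, -0.001]
ft_force: [-0.1, -0.7, 5.9]
grip_width: 0.0383
grasp_force: 63.0
```

Request:
{"api": "shift_gripper", "payload": {
  "increments": {"deltas": [[0,0,0,0,0,-0.03,0.02],[0,0,0,0,0,-0.08,0.02]]}
}}

```text
clock: 7.95
eef_pos: [0.5748, 0.2541, 0.1057]
tool_rot: [0.872, 0.49, -0.005, -0.002]
ft_force: [0.3, 1.5, -1.2]
grip_width: 0.0384
grasp_force: 62.2
```

Run:
```python
from h import *
print(togo((.4936,.0877,.09),down(np.radians(17.7))))
```

```text
(array([-0.0111,  0.0036, -0.8566]), array([-0.1842,  0.0174,  0.017 ]))
```

Converted, -0.857 rad / 3.1416 = -0.2728.

Request:
{"api": "shift_gripper", "payload": {
  "increments": {"deltas": [[-0.0019,0.001,-0.2728,-0.184,0.018,0.017,0.02],[-0.0019,0.001,-0.2728,-0.184,0.018,0.017,0.02],[-0.0019,0.001,-0.2728,-0.184,0.018,0.017,0.02],[-0.0019,0.001,-0.2728,-0.184,0.018,0.017,0.02],[-0.0019,0.001,-0.2728,-0.184,0.018,0.017,0.02],[-0.0019,0.001,-0.2728,-0.184,0.018,0.017,0.02],[-0.0019,0.001,-0.2728,-0.184,0.018,0.017,0.02]]}
}}

```text
clock: 8.82
eef_pos: [0.4961, 0.0885, 0.0906]
tool_rot: [0.59, 0.807, 0.001, -0.001]
ft_force: [-0.3, 0.5, -0.2]
grip_width: 0.0387
grasp_force: 62.2
```

Run:
```python
from h import *
print(togo((.4932,.0888,.0555),down(np.radians(17.7))))
```

```text
(array([ 0.0007, -0.0021, -0.0011]), array([ 0.0011, -0.0027,  0.0351]))
```

Request:
{"api": "shift_gripper", "payload": {
  "increments": {"deltas": [[0,0,0,0.001,-0.001,0.025,0.02],[0,0,0,0.001,-0.001,0.035,0.02],[0,0,0,0.001,-0.001,0.035,0.02]]}
}}

```text
clock: 9.2
eef_pos: [0.4939, 0.0891, 0.0546]
tool_rot: [0.59, 0.807, -0.0, -0.002]
ft_force: [-0.2, -0.2, 0.2]
grip_width: 0.0384
grasp_force: 62.2
```

Run:
```python
from h import *
print(togo((.4932,.0888,.0355),down(np.radians(17.7))))
```

```text
(array([-0.0019, -0.0024, -0.    ]), array([-0.0001, -0.0008,  0.0191]))
```

Request:
{"api": "shift_gripper", "payload": {
  "increments": {"deltas": [[0,0,0,0,0,0.014,0.02],[0,0,0,0,0,0.019,0.02],[0,0,0,0,0,0.019,0.02],[0,0,0,0,0,0.019,0.06],[0,0,0,0,0,0.019,0.06],[0,0,0,0,0,0.019,0.06],[0,0,0,0,0,-0.02,0.06],[0,0,0,0,0,-0.07,0.085],[0,0,0,0,0,-0.1,0.085]]}
}}

```text
clock: 10.32
eef_pos: [0.4958, 0.089, 0.1581]
tool_rot: [0.59, 0.808, 0.002, 0.0]
ft_force: [0.4, 0.0, -0.5]
grip_width: 0.0848
grasp_force: 0.0
```

Request:
{"api": "shift_gripper", "payload": {
  "increments": {"deltas": [[0,0,0,0.2,-0.1,-0.03,0.085],[0,0,0,0.2,-0.1,-0.03,0.085],[0,0,0,0.2,-0.1,-0.03,0.085],[0,0,0,0.2,-0.1,-0.03,0.085],[0,0,0,0.2,-0.1,-0.03,0.085]]}
}}

```text
clock: 10.95
eef_pos: [0.3373, 0.2505, 0.1865]
tool_rot: [0.588, 0.809, 0.002, -0.001]
ft_force: [0.4, -0.6, -1.0]
grip_width: 0.0852
grasp_force: 0.0
```

Run:
```python
from h import *
p,d=imaging.camera("top"); np.savez("top1.npz",p=p,d=d)
cv2.imwrite("pics/t2.png",cv2.resize(p[130:240,290:500],None,fx=3.8,fy=3.8,interpolation=cv2.INTER_CUBIC)[:,:,::-1])
hsv=cv2.cvtColor(p,cv2.COLOR_RGB2HSV)
soap=((hsv[...,0]>12)&(hsv[...,0]<40)&(hsv[...,1]>60)&(hsv[...,2]>110)|(hsv[...,0]>100)&(hsv[...,0]<130)&(hsv[...,1]>150)).astype(np.uint8)
soap[:150]=0;soap[230:]=0;soap[:,:315]=0;soap[:,410:]=0
n,l,st,ce=cv2.connectedComponentsWithStats(soap)
for i in range(1,n):
    if st[i,4]<100: continue
    vv,uu=np.nonzero(l==i);Q=np.array([atz("top",a,b,.052)[:2] for a,b in zip(uu,vv)])
    w,e=np.linalg.eigh(np.cov(Q.T));print(st[i,4],ce[i].round(1),Q.mean(0).round(4),(np.degrees(np.arctan2(e[1,1],e[0,1]))%180).round(1),np.sqrt(12*w).round(4))
B=(hsv[...,0]>105)&(hsv[...,0]<130)&(hsv[...,1]>150);B[:150]=0;B[230:]=0;B[:,:330]=0;B[:,400:]=0
vv,uu=np.nonzero(B);print("dot",B.sum(),uu.mean(),vv.mean(),atz("top",uu.mean(),vv.mean(),.052))
```

```text
243 [386.6 179.5] [ 0.5436 -0.057 ] 105.9 [0.0385 0.0555]
231 [363.3 189.5] [0.5155 0.0128] 103.9 [0.0393 0.0562]
244 [337.7 197.4] [0.4938 0.0888] 108.6 [0.0387 0.0554]
dot 17 360.11764705882354 190.41176470588235 [0.51300685 0.02220752 0.052     ]
```

View pics/t2.png

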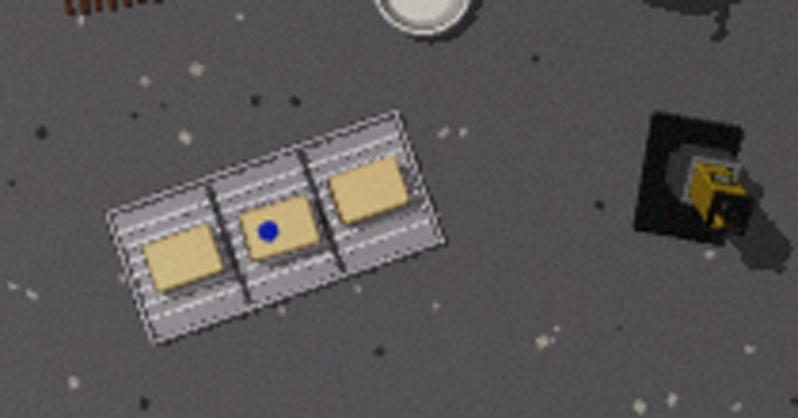

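The row looks right: soaps at crop (184,258), (279,228) and (369,189), each parallel to and centred in its bay, with the dot at (268,232), world ≈ (0.513, 0.022). Next I'll fit the gauge pose from depth in both cameras.

Create fit.py:
```python
from h import *
from scipy.optimize import least_squares
pts=[]
for n,(a0,a1,b0,b1) in dict(top=(150,205,455,500),scene=(138,185,170,205)).items():
    for k in range(4):
        p,d=imaging.camera(n);W=world(n,d);S=np.zeros(d.shape,bool);S[a0:a1,b0:b1]=1
        S&=(d>0)&(W[...,2]>.102)&(W[...,2]<.2);pts.append(W[S])
    print(n,S.sum())
P=np.vstack(pts)
def frame(q):
    az,t=q[3:5];z=np.array([np.sin(t)*np.cos(az),np.sin(t)*np.sin(az),np.cos(t)]);y=np.array([-np.sin(az),np.cos(az),0])
    return np.stack([np.cross(y,z),y,z],1)
def res(q):
    L=(P-q[:3])@frame(q)-[0,0,50];return 0
def sdf(q):
    L=np.abs((P-q[:3])@frame(q)-[0,0,.05])-[.013,.013,.05]
    return np.linalg.norm(np.maximum(L,0),axis=1)+np.minimum(L.max(1),0)
best=None
for az in np.radians([150,165,180]):
    q0=[.548,-.312,.068,az,.4];z0=q0[2]
    r=least_squares(lambda q:np.r_[sdf(q)/.002,(q[2]-.069)/.003*5,(q[4]-.4)/.04*3],q0,loss="soft_l1")
    if best is None or r.cost<best.cost:best=r
q=best.x;R=frame(q)
print("base",q[:3].round(4),"az",np.degrees(q[3]).round(1),"tilt",np.degrees(q[4]).round(1),"top",(q[:3]+.1*R[:,2]).round(4),"med|sdf|",np.median(abs(sdf(q))).round(4),len(P))
np.save("gauge.npy",q)
```

```bash
python3 fit.py
```

```text
top 207
scene 217
base [ 0.5514 -0.3123  0.0682] az 168.1 tilt 24.7 top [ 0.5105 -0.3037  0.1591] med|sdf| 0.0011 1709
```

Add to h.py:
```python
def gaugeR(q):
    z=-np.array([np.sin(q[4])*np.cos(q[3]),np.sin(q[4])*np.sin(q[3]),np.cos(q[4])]);y=np.array([np.sin(q[3]),-np.cos(q[3]),0])
    return Rn.from_matrix(np.stack([np.cross(y,z),y,z],1))
```

Run:
```python
from h import *
q=np.load("gauge.npy");R=gaugeR(q);gz=-R.as_matrix()[:,2]
print(togo(q[:3]+.165*gz,R))
```

```text
(array([-0.2264, -0.3914, -1.0391]), array([-0.5645, -0.0272, -0.0337]))
```

Converted, -1.039 rad / 3.1416 = -0.3307.

Request:
{"api": "shift_gripper", "payload": {
  "increments": {"deltas": [[-0.0719,-0.1245,-0.3307,-0.565,-0.027,-0.034,0.085],[-0.0719,-0.1245,-0.3307,-0.565,-0.027,-0.034,0.085],[-0.0719,-0.1245,-0.3307,-0.565,-0.027,-0.034,0.085],[-0.0719,-0.1245,-0.3307,-0.565,-0.027,-0.034,0.085],[-0.0719,-0.1245,-0.3307,-0.565,-0.027,-0.034,0.085],[-0.0719,-0.1245,-0.3307,-0.565,-0.027,-0.034,0.085],[-0.0719,-0.1245,-0.3307,-0.565,-0.027,-0.034,0.085],[-0.0719,-0.1245,-0.3307,-0.565,-0.027,-0.034,0.085],[-0.0719,-0.1245,-0.3307,-0.565,-0.027,-0.034,0.085],[-0.0719,-0.1245,-0.3307,-0.565,-0.027,-0.034,0.085]]}
}}

```text
clock: 12.65
eef_pos: [0.4829, -0.2943, 0.2184]
tool_rot: [0.101, 0.972, -0.022, 0.213]
ft_force: [0.6, 0.5, 0.2]
grip_width: 0.0853
grasp_force: 0.0
```

Run:
```python
from h import *
q=np.load("gauge.npy");R=gaugeR(q);gz=-R.as_matrix()[:,2]
print(togo(q[:3]+.165*gz,R))
```

```text
(array([ 0.0003,  0.0003, -0.0003]), array([-0.0015, -0.0035,  0.001 ]))
```

Request:
{"api": "shift_gripper", "payload": {
  "increments": {"deltas": [[0,0,0,-0.001,-0.002,0.03,0.085],[0,0,0,-0.001,-0.002,0.05,0.085],[0,0,0,-0.001,-0.002,0.05,0.085]]}
}}

```text
clock: 13.02
eef_pos: [0.5028, -0.2978, 0.1707]
tool_rot: [0.101, 0.972, -0.021, 0.21]
ft_force: [-0.5, -0.3, 0.3]
grip_width: 0.0847
grasp_force: 0.0
```

Run:
```python
from h import *
q=np.load("gauge.npy");R=gaugeR(q);gz=-R.as_matrix()[:,2]
print(togo(q[:3]+.05*gz,R))
p,d=imaging.camera("scene");cv2.imwrite("pics/s2.png",cv2.resize(p[110:220,120:260],None,fx=5,fy=5,interpolation=cv2.INTER_CUBIC)[:,:,::-1])
```

```text
(array([ 0.0022, -0.0047, -0.0005]), array([-0.0034, -0.0043,  0.0642]))
```

View pics/s2.png

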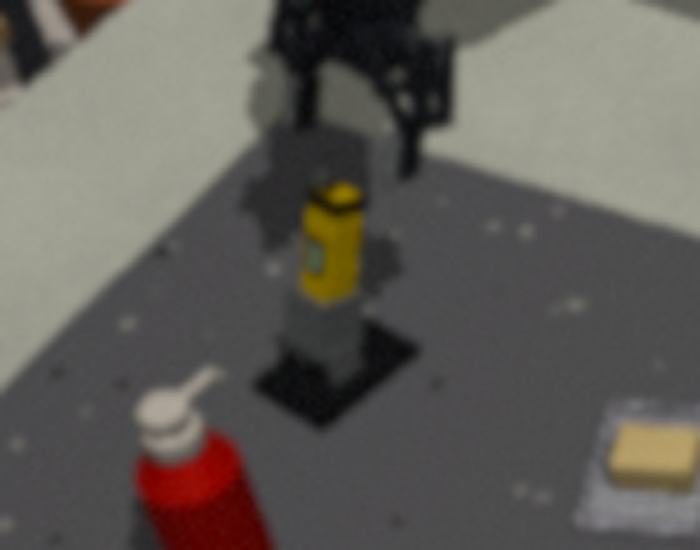

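The scene crop shows the fingers at (305,110) and (410,165), on either side of the gauge's axis. The gauge top is at (335,195) and nothing lies in the path, so I'll advance along the axis and grip.

Converted, -0.003 rad / 3.1416 = -0.001.

Request:
{"api": "shift_gripper", "payload": {
  "increments": {"deltas": [[0,-0.001,0,-0.003,-0.004,0.03,0.085],[0,-0.001,0,-0.003,-0.004,0.055,0.085],[0,-0.001,0,-0.003,-0.004,0.064,0.085],[0,-0.001,0,-0.003,-0.004,0.064,0.085]]}
}}

```text
clock: 13.58
eef_pos: [0.5322, -0.3077, 0.1166]
tool_rot: [0.1, 0.971, -0.022, 0.214]
ft_force: [-0.5, -1.1, -0.2]
grip_width: 0.085
grasp_force: 0.0
```

Run:
```python
from h import *
q=np.load("gauge.npy");R=gaugeR(q);gz=-R.as_matrix()[:,2]
print(togo(q[:3]+.05*gz,R))
```

```text
(array([0.0011, 0.0028, 0.0015]), array([ 0.0023, -0.0006,  0.0022]))
```

Well centred with no contact, so I'll close.

Request:
{"api": "shift_gripper", "payload": {
  "increments": {"deltas": [[0,0,0,0,0,0,0.01],[0,0,0,0,0,0,0.01],[0,0,0,0,0,0,0.01],[0,0,0,0,0,0,0.01],[0,0,0,0,0,0,0.01],[0,0,0,0,0,0,0.01]]}
}}

```text
clock: 14.32
eef_pos: [0.5324, -0.3079, 0.1169]
tool_rot: [0.1, 0.971, -0.022, 0.214]
ft_force: [-3.4, 1.5, 5.9]
grip_width: 0.0253
grasp_force: 59.7
```

Gripped at 25.3 mm, 60 N. Now I'll draw it out along the tool's −z.

Request:
{"api": "shift_gripper", "payload": {
  "increments": {"deltas": [[0,0,0,0,0,-0.01,0.01],[0,0,0,0,0,-0.025,0.01],[0,0,0,0,0,-0.045,0.01],[0,0,0,0,0,-0.07,0.01],[0,0,0,0,0,-0.1,0.01],[0,0,0,0,0,-0.12,0.01],[0,0,0,0,0,-0.12,0.01]]}
}}

```text
clock: 15.2
eef_pos: [0.4824, -0.298, 0.2271]
tool_rot: [0.101, 0.971, -0.023, 0.215]
ft_force: [1.6, 1.1, -1.9]
grip_width: 0.0255
grasp_force: 59.5
```

Run:
```python
from h import *
p,d=imaging.camera("scene");cv2.imwrite("pics/s3.png",cv2.resize(p[90:200,120:260],None,fx=5,fy=5,interpolation=cv2.INTER_CUBIC)[:,:,::-1])
print(get_obs()["joint_pos"])
Rv=down(np.radians(78.1)); print(togo((.46,-.2,.22),Rv))
```

```text
[-0.64937435  0.08727613 -0.29216012  0.7948453   0.18074519 -0.40622644]
(array([-1.000e-04,  4.338e-01,  9.000e-04]), array([ 0.0403,  0.091 , -0.0124]))
```

View pics/s3.png

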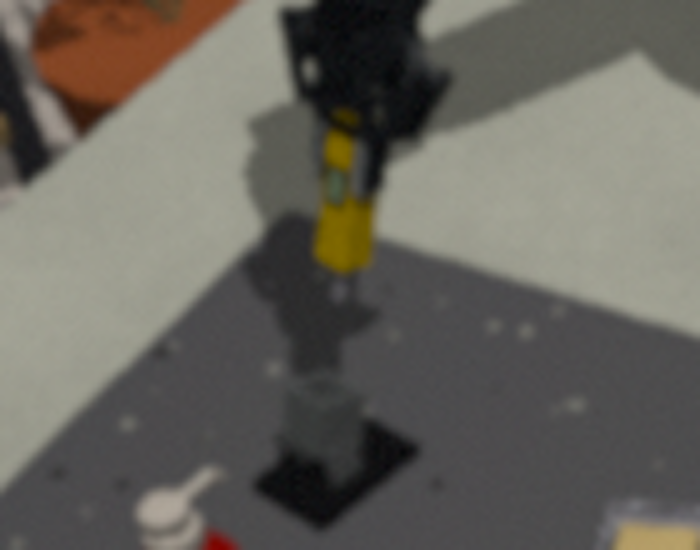

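The gauge is out of the holder, barrel bottom at (343,265) and plunger at (340,290), well clear of the pocket top at (325,390). Next I'll turn it upright and go over the dot.

Run:
```python
from h import *
print(togo((.5152,.0217,.185),down(np.radians(78.1))))
```

```text
(array([-1.000e-04,  4.338e-01,  9.000e-04]), array([0.0473, 0.3193, 0.0228]))
```

Units first: turns go in shares of pi rad. So 0.434 rad / 3.1416 = 0.1381.

Request:
{"api": "shift_gripper", "payload": {
  "increments": {"deltas": [[0,0.0477,0,0.016,0.05,-0.01,0.01],[0,0.0955,0,0.03,0.1,0,0.01],[0,0.1381,0,0.047,0.15,0.01,0.01],[0,0.1381,0,0.047,0.2,0.015,0.01],[0,0.1381,0,0.047,0.25,0.02,0.01],[0,0.1381,0,0.047,0.29,0.023,0.01],[0,0.1381,0,0.047,0.319,0.023,0.01],[0,0.1381,0,0.047,0.319,0.023,0.01],[0,0.1381,0,0.047,0.319,0.023,0.01],[0,0.1381,0,0.047,0.319,0.023,0.01]]}
}}

```text
clock: 16.5
eef_pos: [0.5154, 0.0205, 0.1842]
tool_rot: [0.104, 0.995, 0.0, -0.001]
ft_force: [0.3, -0.3, -0.9]
grip_width: 0.0251
grasp_force: 59.7
```

Create fit2.py:
```python
from h import *
from scipy.optimize import least_squares
o=get_obs();T=np.array(o["eef_pos"]);RT=Rn.from_quat(o["tool_rot"])
P=[];T1=[]
for k in range(4):
    p,d=imaging.camera("scene");W=world("scene",d);h=cv2.cvtColor(p,cv2.COLOR_RGB2HSV)
    r=np.linalg.norm(W[...,:2]-T[:2],axis=2)
    Y=(d>0)&(r<.03)&(W[...,2]>T[2]-.06)&(W[...,2]<T[2]+.04)&(h[...,0]>15)&(h[...,0]<38)&(h[...,1]>110)
    P.append(W[Y]);
P=np.vstack(P);L0=RT.inv().apply(P-T)  # tool frame
print("n",len(P),"min/max along tool z",np.percentile(L0[:,2],[2,50,99]).round(4))
def sdf(q): # x,y offset at L=0 plane, tilt about tool x,y, lower end s
    R=Rn.from_rotvec([q[2],q[3],0]);L=np.abs(R.inv().apply(L0-[q[0],q[1],0])-[0,0,q[4]-.05])-[.013,.013,.05]
    return np.linalg.norm(np.maximum(L,0),axis=1)+np.minimum(L.max(1),0)
r=least_squares(lambda q:np.r_[sdf(q)/.002,q[:2]/.003*3,q[2:4]/.03*3,(q[4]-.052)/.003*3],[0.0,0,0,0,.052],loss="soft_l1");q=r.x
ax=RT.apply(Rn.from_rotvec([q[2],q[3],0]).apply([0,0,1]))
base=RT.apply(Rn.from_rotvec([q[2],q[3],0]).apply([0,0,q[4]])+[q[0],q[1],0])+T
print("q",q.round(4),"axis",ax.round(3),"base",base.round(4),"tip",(base+.026*ax).round(4),"med",np.median(abs(sdf(q))).round(4))
print("eef",T.round(4),"ft",np.round(o["ft_force"],2),"togo",togo((.5152,.0217,.145),down(np.radians(78.1))))
cv2.imwrite("pics/s4.png",cv2.resize(p[130:240,210:350],None,fx=5,fy=5,interpolation=cv2.INTER_CUBIC)[:,:,::-1])
```

```bash
python3 fit2.py
```

```text
n 595 min/max along tool z [-0.0385  0.0179  0.0501]
q [0.0021 0.0024 0.0581 0.0328 0.0518] axis [-0.045 -0.05  -0.998] base [0.5116 0.0207 0.1325] tip [0.5104 0.0194 0.1066] med 0.0011
eef [0.5154 0.0205 0.1842] ft [ 0.26 -0.29 -0.94] togo (array([ 0.0003, -0.0003,  0.0003]), array([0.0007, 0.0008, 0.0397]))
```

View pics/s4.png

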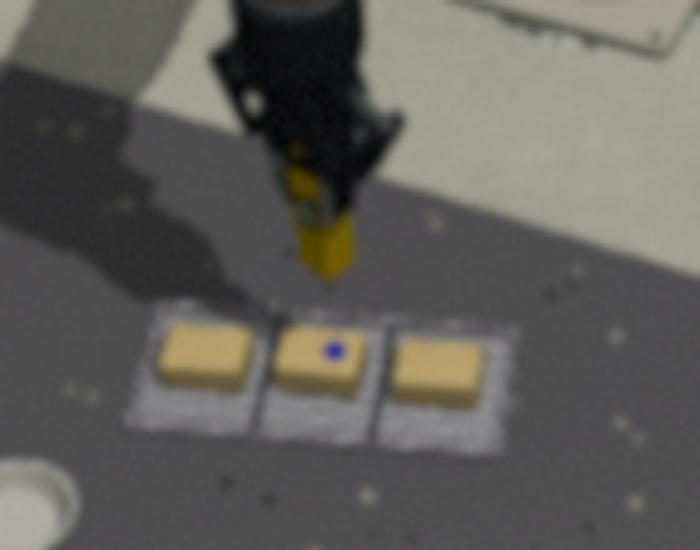

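The scene crop shows all three soaps flat in the tray and the dot at (335,351). The gauge hangs nearly upright above it, barrel end at about (327,275). I'll cross-check the dot with the scene camera and start down with a small pitch correction.

Run:
```python
from h import *
print("dot scene",atz("scene",210+335/5-.4,130+351/5-.4,.052).round(4))
p,d=imaging.camera("scene");h=cv2.cvtColor(p,cv2.COLOR_RGB2HSV)
B=(h[...,0]>105)&(h[...,0]<130)&(h[...,1]>120);B[:185]=0;B[215:]=0;B[:,:260]=0;B[:,295:]=0
v,u=np.nonzero(B);print(len(u),u.mean(),v.mean(),atz("scene",u.mean(),v.mean(),.052).round(4))
```

```text
dot scene [0.5139 0.0237 0.052 ]
4 276.5 199.5 [0.5128 0.0227 0.052 ]
```

Request:
{"api": "shift_gripper", "payload": {
  "increments": {"deltas": [[0,-0.0048,0,0.001,0.001,0.015,0.01],[0,-0.0095,0,0.001,0.001,0.03,0.01],[0,-0.0095,0,0.001,0.001,0.036,0.01],[0,-0.0095,0,0.001,0.001,0.036,0.01]]}
}}

```text
clock: 17.25
eef_pos: [0.5149, 0.0225, 0.1485]
tool_rot: [0.103, 0.995, -0.001, 0.014]
ft_force: [-0.6, -0.3, -0.7]
grip_width: 0.0254
grasp_force: 59.7
```

```bash
python3 fit2.py
```

```text
n 544 min/max along tool z [-0.0375  0.0185  0.0493]
q [0.0019 0.0021 0.0491 0.0272 0.052 ] axis [-0.008 -0.048 -0.999] base [0.513  0.0225 0.0965] tip [0.5128 0.0213 0.0706] med 0.001
eef [0.5149 0.0225 0.1485] ft [-0.63 -0.3  -0.71] togo (array([0.0007, 0.0307, 0.0015]), array([ 0.0004, -0.001 ,  0.0043]))
```

Request:
{"api": "shift_gripper", "payload": {
  "increments": {"deltas": [[0,0,0,0,0,0.008,0.01],[0,0,0,0,0,0.014,0.01],[0,0,0,0,0,0.018,0.01],[0,0,0,0,0,0.02,0.01],[0,0,0,0,0,0.021,0.01],[0,0,0,0,0,0.021,0.01]]}
}}

```text
clock: 18.2
eef_pos: [0.5154, 0.0226, 0.1277]
tool_rot: [0.103, 0.995, -0.001, 0.014]
ft_force: [-1.4, -0.7, 1.6]
grip_width: 0.0254
grasp_force: 59.9
```

Run:
```python
from h import *
for i in range(4): imaging.camera("top");print(get_obs()["ft_force"].round(2) if hasattr(get_obs()["ft_force"],"round") else get_obs()["ft_force"])
```

```text
[-1.98 -0.21  0.81]
[-2.32 -0.6   1.77]
[-0.99  1.38  1.22]
[-1.39  0.63  1.96]
```

Request:
{"api": "shift_gripper", "payload": {
  "increments": {"deltas": [[0,0,0,0,0,0.002,0.01],[0,0,0,0,0,0.004,0.01],[0,0,0,0,0,0.005,0.01],[0,0,0,0,0,0.005,0.01],[0,0,0,0,0,0.005,0.01],[0,0,0,0,0,0.005,0.01]]}
}}

```text
clock: 19.15
eef_pos: [0.5159, 0.0225, 0.1228]
tool_rot: [0.103, 0.995, -0.001, 0.015]
ft_force: [-2.1, -0.5, 4.1]
grip_width: 0.0254
grasp_force: 60.0
```

Run:
```python
from h import *
F=[]
for i in range(12): p,d=imaging.camera(("top","scene")[i%2]);o=get_obs();F.append(o["ft_force"])
print(np.mean(F,0).round(2),np.std(F,0).round(2),np.round(o["eef_pos"],4),o["clock"])
```

```bash
python3 fit2.py
```

```text
[-1.34 -0.31  3.09] [0.43 0.5  0.56] [0.5159 0.0225 0.1227] 19.75
n 574 min/max along tool z [-0.0376  0.0196  0.0547]
q [0.0023 0.0016 0.0343 0.0342 0.0545] axis [-0.011 -0.032 -0.999] base [0.5133 0.0228 0.0681] tip [0.513  0.022  0.0421] med 0.0009
eef [0.5159 0.0225 0.1227] ft [-1.32  0.15  3.08] togo (array([0.0004, 0.0296, 0.0016]), array([-0.0002, -0.0009, -0.0223]))
```

View pics/s4.png

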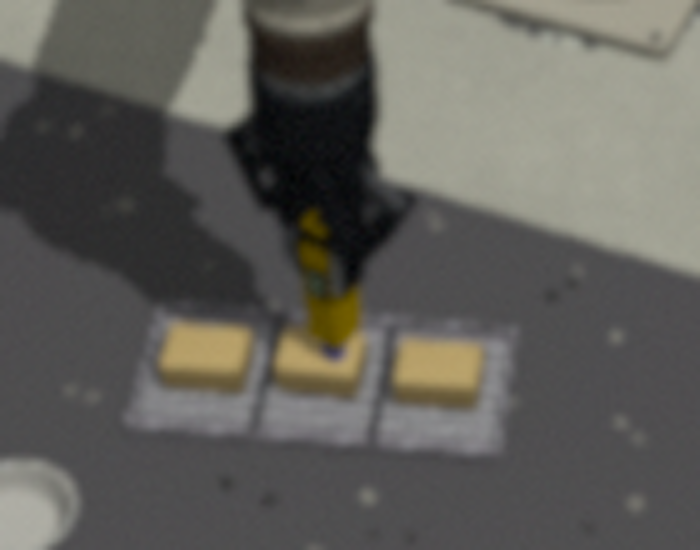

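The gauge stands on the dot, visible at (333,350) under the barrel end at (333,345), with the soaps unmoved. The force change of about 4 N means the plunger is roughly 9 mm in. I'll ease off 1 mm towards half way, settle, and hand in.

Request:
{"api": "shift_gripper", "payload": {
  "increments": {"deltas": [[0,0,0,0,0,-0.001,0.01],[0,0,0,0,0,-0.001,0.01],[0,0,0,0,0,-0.001,0.01],[0,0,0,0,0,-0.001,0.01],[0,0,0,0,0,-0.001,0.01],[0,0,0,0,0,-0.001,0.01]]}
}}

```text
clock: 20.7
eef_pos: [0.5158, 0.0225, 0.1236]
tool_rot: [0.103, 0.995, -0.001, 0.015]
ft_force: [-0.1, 0.0, 3.3]
grip_width: 0.0254
grasp_force: 60.0
```

Run:
```python
from h import *
from workcell import workorder
F=[]
for i in range(8): imaging.camera("top");F.append(get_obs()["ft_force"])
m=np.mean(F,0);print(m.round(2))
if 1.2<m[2]<4.2: print(workorder.job_done())
```

```text
[-0.74  0.4   3.11]
the job is handed in; nothing more can be done
None
```

I handed the job in at about 21 s: both loose soaps lie flat in their bays, and the gauge is held upright on the blue dot at about 4 N with the plunger roughly half way in (estimated from force and height); the verdict was not shown.

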